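Clamp the test block in its cam fixture

TASK

Two cam fixtures stand on the bench: one holds a solid round test block, the other an open bearing ring. On the fixture with the solid block, turn the eccentric knob anticlockwise until its off-centre lobe bears on the block and presses it fully home into the vee jaw, then let go so that it stays clamped. Leave the ring and the knob of its fixture as they are.

Things in the scene. Friction and masses are not known exactly. Their poses are not given: they have to be found in the camera images.
- block_cam: eccentric knob of the solid block's fixture. Origin on its upright pivot, on the top face of the dark steel base plate (90x200x12 mm, fixed), 12 mm above the bench; z up, x level from the pivot to the lobe. A steel disc, 48 mm diameter, 2 to 17 mm above the origin, has its centre 9 mm off the pivot along x; rim smooth and oiled. Stiff (0.1 N m) and stays where left; clamping adds about 0.05 N m
- block_knob_grip (a point): centre of that knob's black grip bar, on the pivot, 62 mm above the bench; axes as block_cam. The bar is 46 mm long along x (the lobe's direction), 13 mm wide along y and 32 mm high: pinch it across its width from above and turn it about the pivot
- block_jaw: aluminium vee jaw of that fixture, about 80 mm wide, 17 mm high, open to the cam. Origin: where the block's centre lies (underside, on the base plate) when home in the vee. +y points along the fixture, from the pivot (60 mm off in -y) to the jaw; z up. Spring-backed: once the block is home it yields along +y up to 6 mm, at 3 N plus 1.5 N per mm
- test_block: solid round steel block, 64 mm diameter, 12 mm thick, flat and loose between cam and jaw, 2 to 4.5 mm short of home. Origin: centre of its underside. The lobe starts 106 to 126 degrees clockwise (from above) of the jaw's +y; turned anticlockwise it has the block home at about 63 degrees from +y, clamps it well from 55 to 30, and meets a hard stop at 14
- bearing_ring: open steel ring, 72 mm outer diameter, 12 mm thick, lying in the other, otherwise like fixture; to be left alone. Origin: centre of its underside
- ring_cam_lobe (a point): point on the rim of the other fixture's cam disc at the tip of its lobe, 33 mm from that knob's pivot, 22 mm above the bench; that knob is to be left alone
Not all that is in view belongs to the job. Leave any blue or purple look-alike of the test_block alone.

How it is judged:
By the outcome, as a careful person would: the job done as asked, in the order asked, and still so for the second after the job is handed in, with the robot touching nothing.
It also fails if it takes over 32 s, if anything falls off the work surface, if the arm or the gripper's body presses on something with over 40 N, if the wrist force passes 120 N, or if a joint passes its speed limit or range.

ROBOT

A 6-joint arm with a two-finger parallel gripper is mounted at the origin on a cart in front of the work surface, level with it; the furniture and walls round the work are solid. World frame = base frame: x ahead of the robot, y to its left, z up, the work surface at z = 0. Lengths are in m, angles in degrees, forces in N, time in s.
With the tool pointing down it reaches from about 0.3 to 0.75 m from the base axis. Payload 8.5 kg.
Tool frame: the origin (TCP) lies at the very end of the fingers, on their centre line; the grasp point (between the pads) lies 19 mm behind it; z points along the fingers, y is the line along which they close (so a half turn about z gives the same grasp; the last joint's range is limited). The gripper opens to 85 mm and grips with 20 to 120 N. Pads are 22 mm wide; open, the fingers measure 114 mm over their backs; the gripper's body (76 mm by 85 mm) begins 54 mm behind the grasp point. The pads swing forward as they close: fully open they stand 13 mm farther back than shut.
Start: joints at [57.794, 21.807, 74.336, -0, 83.858, -12.336], TCP at [0.187, 0.517, 0.231] pointing down, gripper open.
Joint ranges: [-178.18, 178.18], [-50.72, 133.34], [12.68, 142.11], [-81.47, 261.47], [9.98, 163.14], [-165.26, 165.26]. Speed limits (degrees/s): [136.94, 136.94, 180, 180, 180, 180].

INTERFACE

Orientations are given as a 3x3 rotation matrix whose columns are the frame's x, y, z axes.
In Python, from rig import env, optics, spotter gives the robot as it stands.
- The arm moves only by the shell command python3 -m crank 'ROWS' [FORCE]. ROWS is JSON, one flat list of numbers, 5 for each row, row after row: the finger opening in cm, from 0 to 8.54, then the shift along the tool's x, y, z in cm, then the turn about the tool's z in rad. A call has exactly 8 rows; each row shifts and turns the commanded pose from where the row before left it, along the tool's axes as they then stand; what a row does not reach is not made up. A row lasts 1/12 s, in which the tool goes at most 41.7 mm and 7.16 degrees, less where a joint would pass 70% of its speed; a pose out of reach is approached as far as the arm can. A call is refused whole if a number of a shift passes 4.17 or a number of a turn 0.125, either way. A call with a gripper value outside its range is refused whole. The fingers move at their own pace and stop on an object; FORCE is the grip in N (left out, the last holds). Time passes only in rows, so rows that do not move let the fingers close, or fill a call up. It gives the time, the measured TCP pose, the force, the opening and the grip force at its end, in the units of the state.
- env.observe(): the state, without advancing time (a new reading comes with each control period).
- optics.get_image(name): name is "side" or "top"; returns a dict with "color" (480x640x3 uint8, red, green, blue), "intrinsics" (3x3 intrinsics, pixels), "pose" (4x4, takes a point from camera to world coordinates). Camera axes: x right, y up, looking along -z (the intrinsics and any distortion apply to the point x, -y, -z); pixel columns grow to the right and rows downward; lengths in m; the calibration is good to about 2 mm. A picture is of the moment at which its call begins. There is no depth.
- env.close_job(): hands the job in; it is judged then, once.
Trained networks look in a picture, given as the dict that the camera call returned (one of the last four; its "shot" number tells which), for a name from the list of things; names that differ only in an ending like _2 or _b are one class to them, and where a whole thing is asked for, a point or a joint stands for the part that bears it (a point fixed in the world has none). Each returns a list of dicts, best first, with "score" (0 to 1); they miss things now and then, are a little off and sometimes report something else, mostly with a low value. They report only what shows in the picture. A call takes as long as a camera call. They do not tell look-alikes from the thing itself.
- spotter.look_for(picture, query): "at" ([column, row] as shares, 0 to 1, of the picture: columns of its width, rows of its height, amid what is visible of it).
The state is a dict: "time_s": time; "q": joint angles; "qvel": joint speeds; "joint_efforts": joint torques, N m; "position": TCP position; "tool_rot": TCP orientation; "ft_force": force on the tool from outside, world axes, zero at the start; "wrist_torque": the same for the moment, N m; "grip_width": finger opening in m; "gripper_force": force on a finger pad.
Only numpy, scipy, OpenCV 4.12 (cv2) and the standard library are available. Lean on these libraries where they do the work, as an engineer would, in place of code of your own. Each camera call takes 0.05 s, during which the arm holds its last target. There are 200 camera calls.

## Working session

There is one attempt and no reset: what is moved stays moved. The work goes in short steps, Python scripts to look and compute and a shell command to move; the robot and the scene stay as the last step left them, time stands still between calls to the robot, and variables do not carry over. Pictures are saved under pics/ and viewed, at most 10 in all, crops included, and the job is handed in when it is done.

```bash
mkdir -p pics; cat > h.py <<'E'
import numpy as np,cv2
from rig import env,optics,spotter
def ray(p,uv):
    K=np.array(p["intrinsics"]);T=np.array(p["pose"])
    d=np.linalg.inv(K)@[uv[0],uv[1],1]; d=T[:3,:3]@[d[0],-d[1],-d[2]]
    return T[:3,3],d
def at(p,uv,z):
    o,d=ray(p,uv); return o+d*(z-o[2])/d[2]
def proj(p,X):
    K=np.array(p["intrinsics"]);T=np.array(p["pose"])
    c=T[:3,:3].T@(np.array(X)-T[:3,3]); c=K@[c[0],-c[1],-c[2]]; return c[:2]/c[2]
E
python3 - <<'E'
from h import *
np.set_printoptions(precision=4,suppress=True)
zs=dict(block_cam=.012,block_knob_grip=.062,block_jaw=.029,test_block=.024,bearing_ring=.024,ring_cam_lobe=.022)
for n in("top","side"):
    p=optics.get_image(n); cv2.imwrite(f"pics/{n}0.png",p["color"][:,:,::-1]); print(n,[k for k in p],np.array(p["pose"])[:3,3])
    for q,z in zs.items():
        for r in spotter.look_for(p,q)[:3]:
            uv=np.array(r["at"])*[640,480]; print(q,round(r["score"],2),uv,at(p,uv,z))
s=env.observe();print(s["time_s"],s["position"],s["tool_rot"],s["ft_force"],s["grip_width"])
E
```

```text
top ['color', 'intrinsics', 'pose', 'shot'] [ 0.3776 -0.0082  0.9108]
block_cam 0.79 [245.376 230.496] [0.5492 0.1544 0.012 ]
block_cam 0.23 [469.312 297.504] [ 0.415  -0.3014  0.012 ]
block_knob_grip 0.71 [246.272 232.176] [0.5363 0.1435 0.062 ]
block_jaw 0.65 [198.208 230.304] [0.5457 0.247  0.029 ]
test_block 0.86 [157.12  296.304] [0.4126 0.3228 0.024 ]
test_block 0.79 [219.712 237.792] [0.5314 0.2039 0.024 ]
test_block 0.71 [203.008 294.48 ] [0.4168 0.2318 0.024 ]
bearing_ring 0.88 [449.088 298.08 ] [ 0.4131 -0.2573  0.024 ]
ring_cam_lobe 0.86 [469.824 296.592] [ 0.4164 -0.2993  0.022 ]
side ['color', 'intrinsics', 'pose', 'shot'] [ 0.2856 -0.9381  0.4446]
block_cam 0.68 [325.12  218.016] [0.5721 0.3222 0.012 ]
block_knob_grip 0.53 [326.08  222.816] [0.5339 0.1439 0.062 ]
test_block 0.68 [266.304 224.208] [0.4157 0.2638 0.024 ]
test_block 0.64 [271.488 238.416] [0.4161 0.167  0.024 ]
bearing_ring 0.65 [285.632 333.216] [ 0.387  -0.2394  0.024 ]
ring_cam_lobe 0.81 [311.104 343.584] [ 0.42  -0.272  0.022]
0.7 [0.1869 0.5172 0.2313] [[-0.9404  0.3399 -0.    ]
 [ 0.3399  0.9404  0.    ]
 [ 0.      0.     -1.    ]] [-0.059  -0.2857  0.0372] 0.08504072321654742
```

View pics/top0.png

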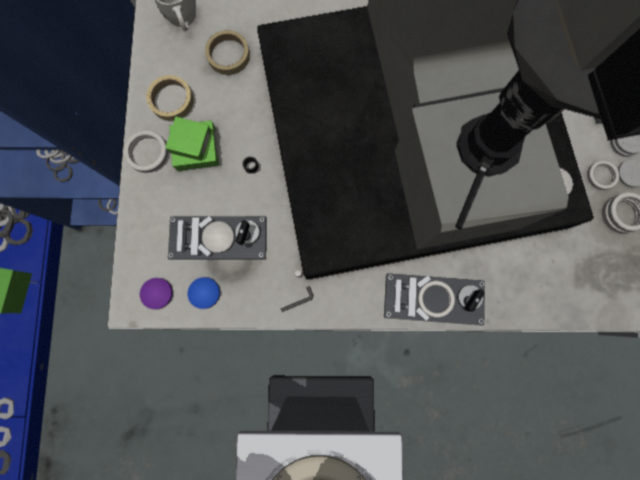

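View pics/side0.png

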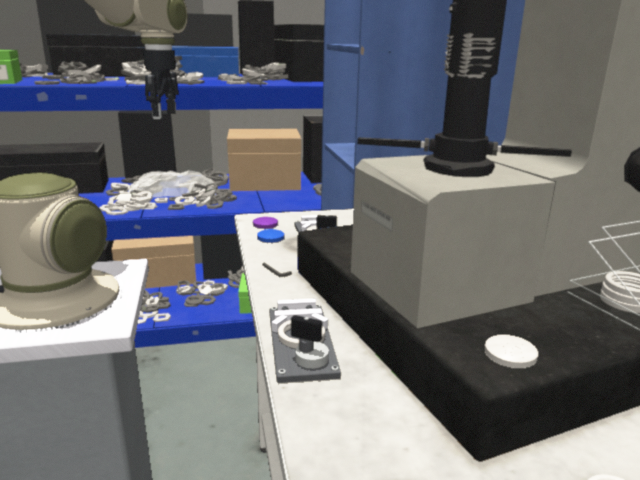

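The top view shows the block fixture at (168–267, 217–260), with jaw left, block at (219,237) and knob at (246,232). The ring fixture is at (385–485, 273–325). I'll enlarge the block fixture to get the plate direction and the bar angle.

```bash
python3 - <<'E'
from h import *
np.set_printoptions(precision=4,suppress=True)
p=optics.get_image("top");c=p["color"][205:270,158:278,::-1]
cv2.imwrite("pics/crop1.png",cv2.resize(c,None,fx=6,fy=6,interpolation=cv2.INTER_CUBIC))
q=optics.get_image("side");c2=q["color"][205:255,285:365,::-1]
cv2.imwrite("pics/crop2.png",cv2.resize(c2,None,fx=8,fy=8,interpolation=cv2.INTER_CUBIC))
P=np.median([[np.array(spotter.look_for(p,n)[0]["at"])*[640,480] for n in("block_knob_grip",)]],axis=1)
print(P)
for piv in [(.536,.1435)]:
  for z in(.012,.046,.078): print(z,proj(p,[*piv,z]),proj(q,[*piv,z]))
E
```

```text
[[247.68  231.312]]
0.012 [250.4482 236.8141] [326.538  244.0653]
0.046 [247.6626 233.8221] [326.8731 229.6962]
0.078 [244.8397 230.7901] [327.1952 215.886 ]
```

View pics/crop1.png

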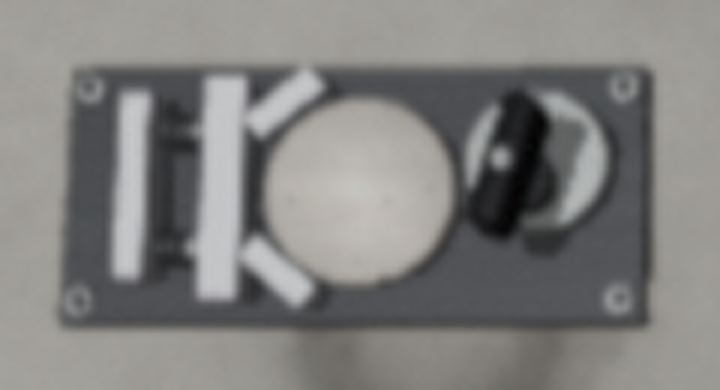

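View pics/crop2.png

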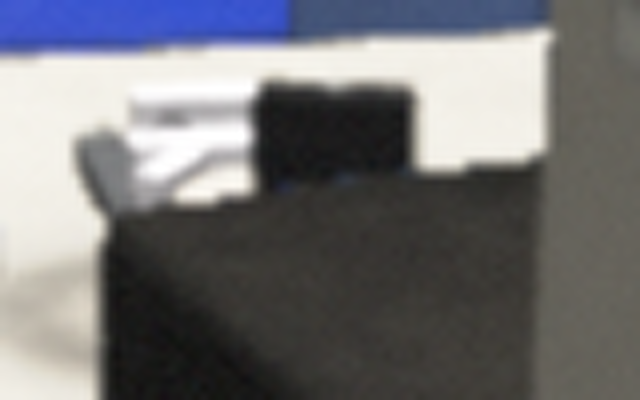

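```bash
python3 - <<'E'
from h import *
np.set_printoptions(precision=4,suppress=True)
p=optics.get_image("top")
f=lambda x,y:(158+(x+.5)/6-.5,205+(y+.5)/6-.5)
C=[at(p,f(*c),.012)[:2] for c in[(75,68),(650,70),(648,325),(60,325)]]
print(C); 
ax=(C[0]-C[1]+C[3]-C[2]);ax/=np.linalg.norm(ax);print("axis +y deg",np.degrees(np.arctan2(ax[1],ax[0])),"ctr",np.mean(C,0))
print("lens",[np.linalg.norm(C[i]-C[i-1]) for i in range(4)])
print("disc",at(p,f(538,160),.029),"block",at(p,f(360,190),.024),"dot",at(p,f(502,157),.078))
jawb=[at(p,f(*c),.029)[:2] for c in[(225,75),(218,300)]];print("jaw",jawb)
g=p["color"][205:270,158:278].max(2)
m=cv2.resize(g,None,fx=6,fy=6,interpolation=cv2.INTER_CUBIC)<40
n,l,s,ce=cv2.connectedComponentsWithStats(m.astype(np.uint8));k=1+np.argmax(s[1:,4]);print(s[k],ce[k])
r=cv2.minAreaRect(np.argwhere(l==k)[:,::-1].astype(np.float32));b=cv2.boxPoints(r);print(r)
W=np.array([at(p,f(*x),.075)[:2] for x in b]);print(W,W.mean(0))
q=np.array(env.observe()["q"]);print(q)
E
```

```text
[array([0.5789, 0.312 ]), array([0.5796, 0.1129]), array([0.4907, 0.111 ]), array([0.4893, 0.3112])]
axis +y deg 90.29169762873974 ctr [0.5346 0.2118]
lens [np.float64(0.0896128080440562), np.float64(0.1991125305536839), np.float64(0.08891278983756985), np.float64(0.20024287273735356)]
disc [0.5444 0.1475 0.029 ] block [0.5346 0.2083 0.024 ] dot [0.536  0.1504 0.078 ]
jaw [array([0.573 , 0.2548]), array([0.496 , 0.2529])]
[ 470   95   82  143 5650] [514.9524 171.4421]
((520.4658203125, 170.4210205078125), (72.00384521484375, 140.81658935546875), 19.31635093688965)
[[0.5145 0.1625]
 [0.5579 0.1493]
 [0.5502 0.1272]
 [0.5069 0.1405]] [0.5324 0.1449]
[ 57.7961  21.8051  74.3372   0.0001  83.8589 -12.3339]
```

Measured: pivot ≈ (0.5355, 0.1507), which agrees with the plate centreline and with the block sitting 57 mm away. The lobe is at about −17° world, or 107° clockwise of +y. First move is to a hover above the knob.

```bash
python3 -m crank '[5,-2.83,-1.41,0,0, 5,-2.83,-1.41,0,0, 5,-2.83,-1.41,0,0, 5,-2.83,-1.41,0,0, 5,-2.83,-1.41,0,0, 5,-2.83,-1.41,0,0, 5,-2.83,-1.41,0,0, 5,-2.83,-1.41,0,0]' 80
python3 -m crank '[5,-2.83,-1.41,0,0, 5,-2.83,-1.41,0,0, 5,-2.83,-1.41,1,0, 5,-2.83,-1.41,1,-0.05, 5,-2.83,-1.41,2,0, 5,-2.83,-1.41,2,0, 5,-2.83,-1.41,2,0, 5,-2.83,-1.41,0,0]'
python3 -m crank '[5,0,0,0,0, 5,0,0,0,0, 5,0,0,0,0, 5,0,0,0,0, 5,0,0,0,0, 5,0,0,0,0, 5,0,0,0,0, 5,0,0,0,0]'
python3 - <<'E'
from h import *
np.set_printoptions(precision=4,suppress=True)
s=env.observe();P=np.array(s["position"]);R=np.array(s["tool_rot"]);print(s["time_s"],P,R,s["ft_force"],s["q"])
print("tool-frame cm to pivot z.043",100*R.T@(np.array([.5355,.1507,.043])-P), "yaw y",np.degrees(np.arctan2(R[1,1],R[0,1])))
p=optics.get_image("top");cv2.imwrite("pics/a.png",cv2.resize(p["color"][180:290,140:300,::-1],None,fx=5,fy=5,interpolation=cv2.INTER_CUBIC))
p=optics.get_image("side");cv2.imwrite("pics/b.png",cv2.resize(p["color"][120:270,240:440,::-1],None,fx=4,fy=4,interpolation=cv2.INTER_CUBIC))
E
```

```text
time_s: 1.57
position: [0.3624, 0.333, 0.2315]
tool_rot: [[-0.94, 0.34, 0.0], [0.34, 0.94, 0.0], [-0.0, 0.0, -1.0]]
ft_force: [0.6, -0.5, 0.1]
grip_width: 0.05
gripper_force: 0.0
time_s: 2.23
position: [0.5399, 0.1542, 0.1476]
tool_rot: [[-0.956, 0.293, -0.006], [0.293, 0.956, -0.0], [0.006, -0.002, -1.0]]
ft_force: [-0.1, 0.8, 0.7]
grip_width: 0.05
gripper_force: 0.0
time_s: 2.9
position: [0.5404, 0.156, 0.1515]
tool_rot: [[-0.956, 0.292, 0.0], [0.292, 0.956, 0.0], [-0.0, 0.0, -1.0]]
ft_force: [-0.4, 0.1, 0.1]
grip_width: 0.0499
gripper_force: 0.0
2.9 [0.5404 0.156  0.1515] [[-0.9564  0.2919  0.0003]
 [ 0.2919  0.9564  0.    ]
 [-0.0003  0.0001 -1.    ]] [-0.4116  0.0957  0.0713] [  4.0426  26.9836  79.7605  -0.0014  73.2361 -68.9836]
tool-frame cm to pivot z.043 [ 0.3172 -0.6488 10.853 ] yaw y 73.0265960305605
```

View pics/b.png

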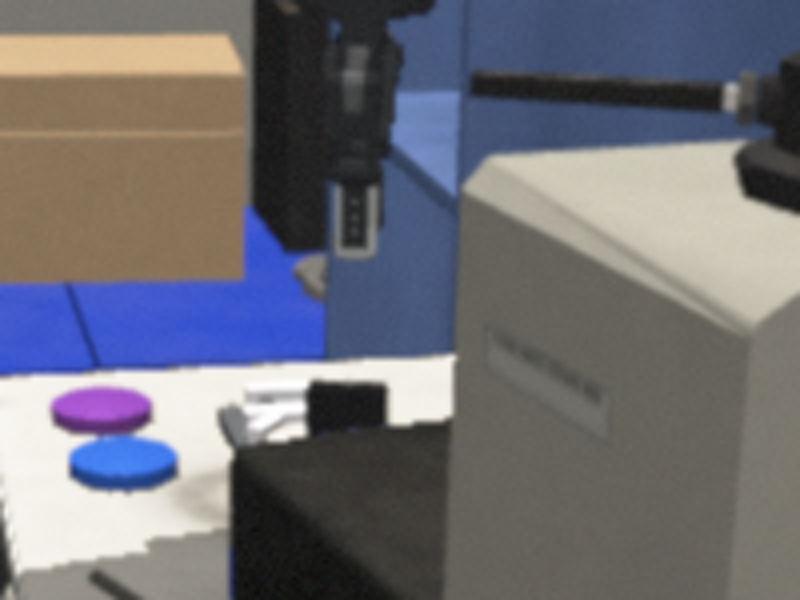

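The side view shows the fingers (col 355) above the bar (col 348), the offset I computed. Descending with that correction.

```bash
python3 -m crank '[4.5,0.15,-0.35,0,0, 4.5,0.17,-0.3,1,0, 4.5,0,0,2,0, 4.5,0,0,2,0, 4.5,0,0,2,0, 4.5,0,0,2,0, 4.5,0,0,1.85,0, 4.5,0,0,0,0]' 30
python3 -m crank '[4.5,0,0,0,0, 4.5,0,0,0,0, 4.5,0,0,0,0, 3,0,0,0,0, 1.8,0,0,0,0, 1.8,0,0,0,0, 1.8,0,0,0,0, 1.8,0,0,0,0]'
python3 - <<'E'
from h import *
p=optics.get_image("top");cv2.imwrite("pics/c.png",cv2.resize(p["color"][180:290,140:300,::-1],None,fx=5,fy=5,interpolation=cv2.INTER_CUBIC))
E
```

```text
time_s: 3.67
position: [0.5337, 0.15, 0.0398]
tool_rot: [[-0.956, 0.293, -0.006], [0.293, 0.956, -0.0], [0.006, -0.002, -1.0]]
ft_force: [-1.7, -0.3, -1.1]
grip_width: 0.0452
gripper_force: 0.0
time_s: 4.33
position: [0.5363, 0.1514, 0.0439]
tool_rot: [[-0.956, 0.293, 0.003], [0.293, 0.956, 0.002], [-0.002, 0.003, -1.0]]
ft_force: [0.4, 6.4, 3.8]
grip_width: 0.0187
gripper_force: 29.2
```

View pics/c.png

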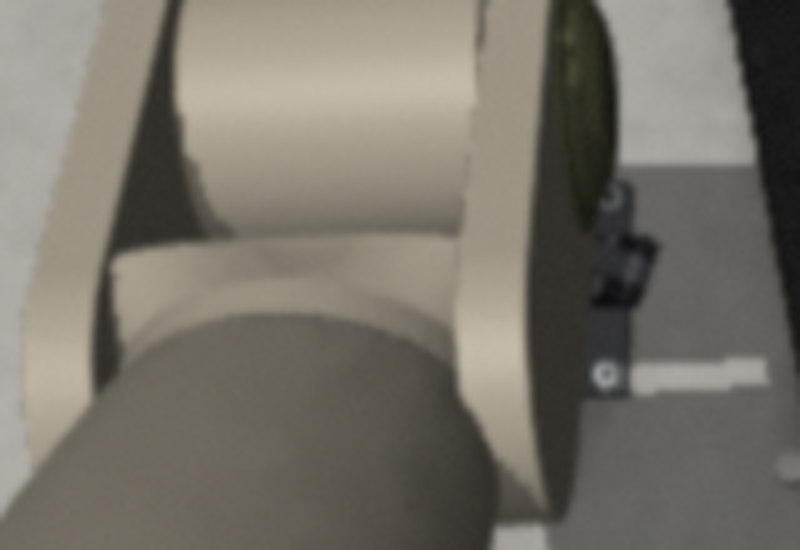

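The arm hides the knob in this view. Only the plate's right edge and the open finger show, at about (625,270). I'll close fully and read the width.

```bash
python3 -m crank '[1.2,0,0,0,0, 1.2,0,0,0,0, 0.8,0,0,0,0, 0.8,0,0,0,0, 0.8,0,0,0,0, 0.8,0,0,0,0, 0.8,0,0,0,0, 0.8,0,0,0,0]' 40
```

```text
time_s: 5.05
position: [0.5363, 0.1514, 0.044]
tool_rot: [[-0.956, 0.293, 0.003], [0.293, 0.956, 0.002], [-0.002, 0.003, -1.0]]
ft_force: [0.6, 5.5, 4.2]
grip_width: 0.0181
gripper_force: 38.9
```

```bash
python3 - <<'E'
from h import *
s=env.observe();print(s["ft_force"],s["wrist_torque"],s["grip_width"])
p=optics.get_image("side");cv2.imwrite("pics/d.png",cv2.resize(p["color"][180:250,280:380,::-1],None,fx=8,fy=8,interpolation=cv2.INTER_CUBIC))
E
```

```text
[0.64279208 5.45882968 4.19059981] [ 1.02253339 -0.09599164 -0.01707115] 0.018108813291931643
```

View pics/d.png

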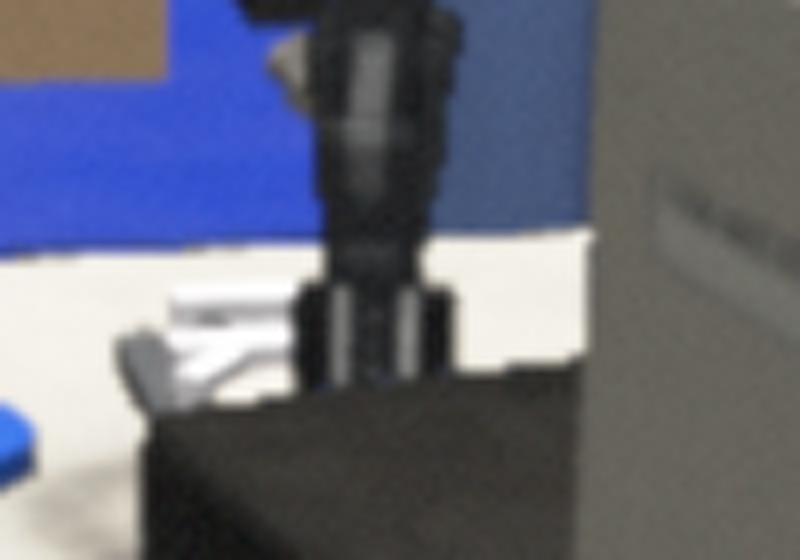

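The fingers straddle the bar centrally: fingers at cols 325–420, bar at 300–455. Side forces are small, so I'll start turning anticlockwise (tool z negative).

```bash
python3 -m crank '[0.8,0,0.08,0,0, 0.8,0,0,0,-0.05, 0.8,0,0,0,-0.05, 0.8,0,0,0,-0.05, 0.8,0,0,0,-0.05, 0.8,0,0,0,-0.05, 0.8,0,0,0,0, 0.8,0,0,0,0]' 70; python3 -c "
from h import *;s=env.observe();print(s['wrist_torque'],s['q'][5])"
```

```text
time_s: 5.77
position: [0.5364, 0.1518, 0.0441]
tool_rot: [[-0.999, 0.046, 0.002], [0.046, 0.999, 0.001], [-0.002, 0.001, -1.0]]
ft_force: [-0.5, 2.9, 7.2]
grip_width: 0.0155
gripper_force: 68.4
[0.63403912 0.13388569 0.04668697] -83.76995754343116
```

```bash
python3 -m crank '[0.8,0,0.05,0,-0.05, 0.8,0,0,0,-0.05, 0.8,0,0,0,-0.05, 0.8,0,0,0,-0.05, 0.8,0,0,0,-0.05, 0.8,0,0,0,-0.05, 0.8,0,0,0,0, 0.8,0,0,0,0]' 70; python3 -c "
from h import *;s=env.observe();print(s['wrist_torque'],s['q'][5])
p=optics.get_image('side');cv2.imwrite('pics/e.png',cv2.resize(p['color'][180:250,280:380,::-1],None,fx=8,fy=8,interpolation=cv2.INTER_CUBIC))"
```

```text
time_s: 6.43
position: [0.5364, 0.1522, 0.0441]
tool_rot: [[-0.968, -0.251, 0.002], [-0.251, 0.968, 0.001], [-0.003, 0.0, -1.0]]
ft_force: [-1.6, 2.5, 6.5]
grip_width: 0.0156
gripper_force: 68.5
[0.55918053 0.21355879 0.03777704] -100.90356163325905
```

View pics/e.png

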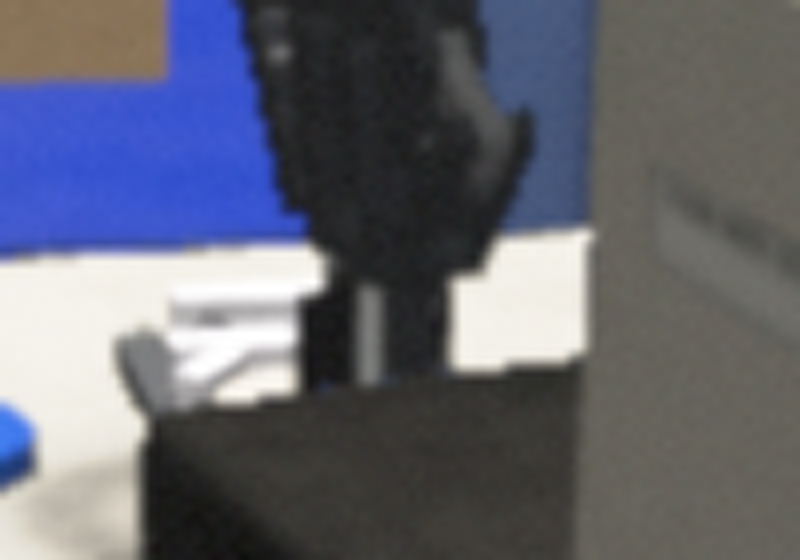

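The bar is turning with the fingers and now sits at about 75° from +y. Continuing to about 42°.

```bash
python3 -m crank '[0.8,0,0,0,-0.05, 0.8,0,0,0,-0.05, 0.8,0,0,0,-0.05, 0.8,0,0,0,-0.05, 0.8,0,0,0,-0.05, 0.8,0,0,0,-0.05, 0.8,0,0,0,0, 0.8,0,0,0,0]' 80; python3 -c "
from h import *;s=env.observe();print(s['wrist_torque'],s['q'][5])"
python3 -m crank '[0.8,0,0,0,-0.05, 0.8,0,0,0,-0.05, 0.8,0,0,0,-0.05, 0.8,0,0,0,-0.05, 0.8,0,0,0,-0.04, 0.8,0,0,0,-0.04, 0.8,0,0,0,0, 0.8,0,0,0,0]' 80; python3 -c "
from h import *;s=env.observe();print(s['wrist_torque'],s['q'][5])"
```

```text
time_s: 7.15
position: [0.5359, 0.1525, 0.0456]
tool_rot: [[-0.851, -0.526, 0.002], [-0.526, 0.851, 0.001], [-0.002, 0.0, -1.0]]
ft_force: [-5.5, 2.8, 23.4]
grip_width: 0.0119
gripper_force: 125.5
[0.71101182 2.06217337 0.05741822] -118.09149540611207
time_s: 7.82
position: [0.5357, 0.1526, 0.0456]
tool_rot: [[-0.672, -0.74, 0.001], [-0.74, 0.672, 0.002], [-0.002, 0.0, -1.0]]
ft_force: [-6.2, 5.0, 24.7]
grip_width: 0.0116
gripper_force: 125.4
[ 0.63066434  2.1850341  -0.06135048] -134.12571917360157
```

```bash
python3 -m crank '[1.3,0,0,0,0, 1.8,0,0,0,0, 2.4,0,0,0,0, 3.5,0,0,0,0, 4.5,0,0,0,0, 4.5,0,0,0,0, 4.5,0,0,0,0, 4.5,0,0,0,0]' 40
python3 -m crank '[4.5,0,0,-1,0, 4.5,0,0,-2,0, 4.5,0,0,-3,0, 4.5,0,0,-3,0, 4.5,0,0,-3,0, 4.5,-1.5,2,-2,0, 4.5,-2,3,0,0, 4.5,-2,3,0,0]'
python3 -m crank '[4.5,-2,3,0,0, 4.5,-2,3,0,0, 4.5,-2,3,0,0, 4.5,-2,3,0,0, 4.5,0,0,0,0, 4.5,0,0,0,0, 4.5,0,0,0,0, 4.5,0,0,0,0]'
python3 - <<'E'
from h import *
p=optics.get_image("top");cv2.imwrite("pics/f.png",cv2.resize(p["color"][205:270,158:278,::-1],None,fx=6,fy=6,interpolation=cv2.INTER_CUBIC))
E
```

```text
time_s: 8.48
position: [0.5356, 0.1517, 0.0426]
tool_rot: [[-0.672, -0.74, -0.001], [-0.74, 0.672, 0.0], [0.0, 0.001, -1.0]]
ft_force: [0.9, 0.3, 0.5]
grip_width: 0.0452
gripper_force: 0.0
time_s: 9.15
position: [0.5139, 0.2469, 0.1851]
tool_rot: [[-0.674, -0.739, 0.003], [-0.739, 0.674, 0.001], [-0.003, -0.002, -1.0]]
ft_force: [-0.3, 1.0, -0.5]
grip_width: 0.0445
gripper_force: 0.0
time_s: 9.82
position: [0.479, 0.3851, 0.1832]
tool_rot: [[-0.673, -0.739, 0.0], [-0.739, 0.673, -0.0], [0.0, -0.0, -1.0]]
ft_force: [0.1, 0.2, -0.7]
grip_width: 0.0448
gripper_force: 0.0
```

View pics/f.png

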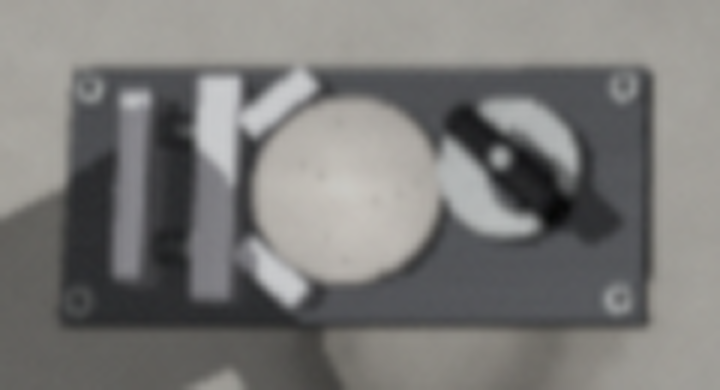

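The crop shows the bar running from (455,115) to (565,215), about 42° from +y. The block has moved about 4.5 mm into the vee, and the jaw has been pushed back about 2.5 mm, so it is clamped. The arm is clear.

```bash
python3 -c "
from rig import env;print(env.close_job())"
```

```text
the job is handed in; nothing more can be done
None
```

The solid block is clamped fully home in its vee jaw, with the knob's lobe about 42° from the jaw direction. The gripper has let go and is clear, the ring and its knob were not touched, and the job was handed in at about 10 s.

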